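Bring a syringe pump's pusher block up to the plunger

ROBOT

A 7-joint arm with a two-finger parallel gripper is mounted at the origin on the work surface. World frame = base frame: x ahead of the robot, y to its left, z up, the work surface at z = 0. Lengths are in m, angles in rad, forces in N, time in s.
With the tool pointing down it reaches from about 0.425 to 0.875 m from the base axis. Payload 4.7 kg.
Tool frame: the origin (TCP) lies between the finger pads; the fingertips stand 14 mm ahead of it and the grasp point (between the pads) lies 5 mm behind it; z points along the fingers, y is the line along which they close (so a half turn about z gives the same grasp; the last joint's range is limited). The gripper opens to 87 mm and grips with 3 to 60 N. Pads are 19 mm wide; open, the fingers measure 117 mm over their backs; the gripper's body (75 mm by 190 mm) begins 51 mm behind the grasp point.
Start: joints at [1.183, 0.321, -0.07, 1.45, 0.023, 1.371, -0.057], TCP at [0.254, -0.598, 0.237] pointing down, gripper open.
Joint ranges: [-2.86, 2.86], [-0.3, 2.09], [-1.38, 1.24], [0.06, 2.45], [-1.56, 4.7], [0.09, 2.05], [-2.69, 2.69]. Speed limits (rad/s): [2.57, 2.57, 3.14, 3.14, 3.14, 3.14, 3.14].

INTERFACE

Orientations are given as a rotation vector (axis times angle).
In Python, from bench import ctrl gives the robot as it stands.
- The arm moves only by the tool step_arm, never from a script. Its argument "commands" is a list of rows, each an object with "travel": the shift along the tool's x, y, z in m, a list of three; "turn": the turn, a rotation vector about the tool's x, y, z in degrees, a list of three. A call has 1 to 5 rows; each row is the pose to reach, as a shift and turn from the pose commanded when the call began, along the tool's axes at that moment; what a row does not reach only later rows make up. A row lasts 1/10 s, in which the tool goes at most 50 mm and 8.59 degrees, less where a joint would pass 70% of its speed; a pose out of reach is approached as far as the arm can. A call with a gripper value outside its range is refused whole. "gripper" is the opening, from 0 (shut) to 1 (fully open), set as the call begins (left out, the last holds). The fingers move at their own pace and stop on an object; "force" is the grip in N (left out, the last holds). Time passes only in rows, so rows that repeat a pose let the fingers close. It gives the time, the measured TCP pose, the force, the opening and the grip force at its end, in the units of the state.
- ctrl.get_state(): the state, without advancing time (a new reading comes with each control period).
- ctrl.get_image(name): name is "scene" or "top"; returns the picture (384x512x3 uint8, red, green, blue); there is no depth.
- ctrl.camera_model(name): a dict with "fx", "fy", "cx", "cy" (pixels), "R" (3x3) and "t" (3): a world point X has camera coordinates R X + t. Camera axes: x right, y down, z forward; pixel columns grow to the right and rows downward; lengths in m; the calibration is good to about 2 mm. A picture is of the moment at which its call begins. camera_model takes no time and is no camera call.
- ctrl.close_job(): hands the job in; it is judged then, once.
The state is a dict: "time": time; "joint_positions": joint angles; "qd": joint speeds; "joint_torque": joint torques, N m; "position": TCP position; "tool_rot": TCP orientation; "ft_force": force on the tool from outside, world axes, zero at the start; "torque": the same for the moment, N m; "grip_width": opening from 0.0 (shut) to 1.0 (fully open); "grip_force": force on a finger pad.
Only numpy, scipy, OpenCV 4.12 (cv2) and the standard library are available. Lean on these libraries where they do the work, as an engineer would, in place of code of your own. Each camera call takes 0.05 s, during which the arm holds its last target. There are 200 camera calls.

TASK

Set up the syringe pump for its syringe with fingertip pushes alone: swing the cam lever on the pusher block fully over to its released side, push the block forward along its rods until it just touches the end of the syringe's plunger, without driving the plunger in, then swing the cam lever fully back to lock the block there. Push gently and do not grip the lever or the block; leave the flask, the bottle and the dish alone.

Things in the scene. Friction and masses are not known exactly. Their poses are not given: they have to be found in the camera images.
- pump: Syringe pump, fixed: white housing 380 x 120 x 70 mm; origin: centre of its underside on the bench. Its +x runs along the guide rods from the pusher block to the syringe (the pushing direction), z up; the +y side (keypad) faces the robot. Rods 86 mm above the bench. Rear bearing: x -185 to -165, 100 mm high. Syringe cradle: x 46 to 168, at most 144 mm high; syringe axis 112 mm high at y = 0.
- block_rear (a point): Centre of the flat rear face of the pusher block, to push on; 112 mm above the bench, axes as the pump's. Block: aluminium, 34 mm long along the rods, 84 mm wide, from 74 to 140 mm above the bench. At the start 65 to 95 mm are free behind it, to the rear bearing. The cam lever's vertical pivot is at the middle of the block's top, 17 mm ahead of this face.
- block_front (a point): Centre of the block's front face, on the syringe's axis, 34 mm ahead of block_rear; it meets the plunger. Axes as the pump's.
- block (a joint): Travel of the block along the pump's +x, in m. 0 is the rear end; it grows towards the syringe, up to 0.150. Released, it slides with about 3 N of friction and stays where it is left; locked, a half nut grips the drive screw and a push of 25 N does not move it.
- lever_peg (a point): Middle of the upright black peg on the cam lever: 14 mm in diameter, from 158 to 186 mm above the bench, 60 mm from the pivot. The lever is a steel bar 12 mm wide, 150 to 158 mm above the bench, from the pivot to 4 mm past the peg's centre, pointing to the syringe side. Under it, 140 to 150 mm up, is a steel cam with one lobe that works a small steel follower on the block's top.
- cam_lever (a joint): Angle of the cam lever in rad, 0 to 1.5 between end stops, counter-clockwise seen from above. 0: released, cam at its low point, lever 0.75 rad to the -y side of the pump's +x (away from the keypad). 1.5: locked, cam at its high point, lever 0.75 rad to the +y side. It starts locked (1.38 to 1.5) and stays where it is left; turning it takes about 2.5 N at the peg, up to 6 N near locked.
- plunger_end (a point): Centre of the free end face of the syringe's plunger: a white disc 32 mm in diameter and 4 mm thick on a ribbed white rod, square to the syringe's axis, facing the block. Axes as the pump's. At the start it is 40 to 105 mm ahead of block_front, different each time.
- plunger (a joint): How far the plunger has been pressed in along the pump's +x, in m. It stands somewhere between 0 and 0.035 at the start and must stay there. It needs about 10 N to move.
- flask: Bystander: a loose clear culture flask with a yellow cap, lying flat, 91 x 46 x 24 mm. Origin: centre of the underside of its 70 mm long body. Leave it alone.
- bottle: Bystander: a loose amber bottle, 56 mm in diameter and 90 mm high, upright. Origin: centre of its underside. Leave it alone.
- dish: Bystander: a loose lidded culture dish, 62 mm in diameter, 16 mm high. Origin: centre of its underside. Leave it alone.

How it is judged:
By the outcome, as a careful person would: the job done as asked, in the order asked, and still so for the second after the job is handed in, with the robot touching nothing.
It also fails if it takes over 58 s, if anything falls off the work surface, if the arm or the gripper's body presses on something with over 40 N, if the wrist force passes 120 N, or if a joint passes its speed limit or range.

## Working session

There is one attempt and no reset: what is moved stays moved. The work goes in short steps, Python scripts to look and compute and a tool call to move; the robot and the scene stay as the last step left them, time stands still between calls to the robot, and variables do not carry over. Pictures are saved under pics/ and viewed, at most 10 in all, crops included, and the job is handed in when it is done.

Besides the shell and the picture viewer there is one more tool, called after "Request:" as name(argument=value, ...), one argument or row to a line, values as JSON. step_arm: Moves the arm, as the interface text tells. Its arguments: {"type":"object","properties":{"commands":{"type":"array"},"gripper":{"type":"number"},"force":{"type":"number"}},"required":["commands"]}

```bash
mkdir -p pics; ls
python3 - <<'E'
from bench import ctrl
import cv2
s=ctrl.get_state();print(s)
for n in("scene","top"):
    cv2.imwrite(f"pics/{n}0.png",cv2.resize(ctrl.get_image(n)[:,:,::-1],(800,600),interpolation=cv2.INTER_CUBIC))
    print(n,ctrl.camera_model(n))
E
```

```text
pics
{'time': 0.0, 'joint_positions': array([ 1.1830806 ,  0.32184064, -0.07013157,  1.45168254,  0.0226262 ,
        1.3708433 , -0.05693898]), 'qd': array([-3.09826190e-05,  6.24158998e-04,  5.37273269e-04,  1.10802037e-03,
       -1.57514874e-03, -4.86836508e-04, -7.82033874e-04]), 'joint_torque': array([-2.57526281e-04, -4.91283524e+01, -4.03586794e-01, -3.12527597e+01,
       -6.36811322e-02,  4.37008752e-02,  1.95080474e-04]), 'position': array([ 0.25396667, -0.59773605,  0.23544666]), 'tool_rot': array([-3.07650736e+00, -6.26613658e-01,  7.93688792e-04]), 'ft_force': array([0.26027578, 0.13846344, 0.7945297 ]), 'torque': array([ 0.00202927, -0.02449138,  0.04925914]), 'grip_force': 0.0, 'grip_width': 0.9944029095146384}
scene {'fx': 466.70713196772584, 'fy': 466.70713196772584, 'cx': 253.60053387785558, 'cy': 189.2549760574523, 'R': array([[-0.19959567,  0.97978269, -0.01369084],
       [ 0.63632609,  0.11897833, -0.76218978],
       [-0.74515144, -0.16084162, -0.64720886]]), 't': array([ 0.10097816, -0.27178272,  1.41859631])}
top {'fx': 375.8136737274055, 'fy': 375.8136737274055, 'cx': 255.7082636864723, 'cy': 194.1474710362673, 'R': array([[ 0.01629182, -0.99950604, -0.02687459],
       [-0.98403424, -0.01126375, -0.17762246],
       [ 0.17723201,  0.02933931, -0.98373168]]), 't': array([0.0058242 , 0.59830491, 0.70887035])}
```

View pics/scene0.png

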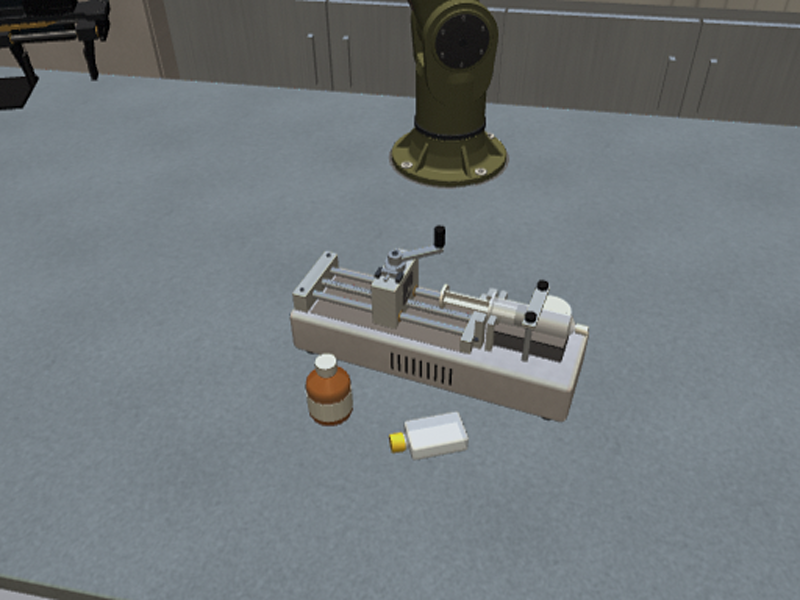

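View pics/top0.png

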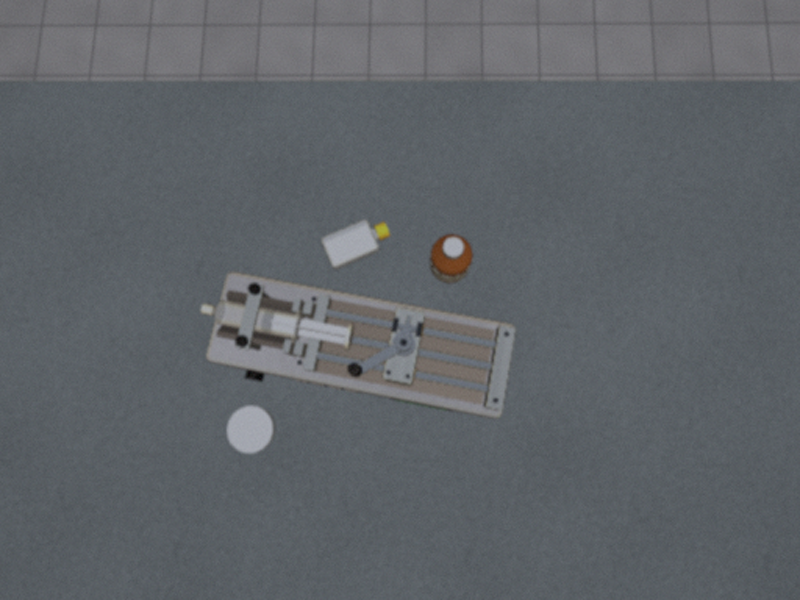

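The scene view shows the pump with its block at (395,295), peg top at (440,229) and plunger disc at (445,296). In the top view the peg is at (355,369), pivot at (403,343), disc at about (350,335) and rear bearing at about (501,367). I'll take enlarged crops to read these more finely.

```bash
cat > h.py <<'E'
import numpy as np,cv2
from bench import ctrl
def ray(n,u,v):
    m=ctrl.camera_model(n);R=np.array(m['R']);t=np.array(m['t'])
    return -R.T@t, R.T@np.array([(u-m['cx'])/m['fx'],(v-m['cy'])/m['fy'],1])
def onz(n,u,v,z):
    o,d=ray(n,u,v);return o+d*(z-o[2])/d[2]
def tri(p,q):
    o1,d1=ray('top',*p);o2,d2=ray('scene',*q)
    a=np.linalg.lstsq(np.c_[d1,-d2],o2-o1,rcond=None)[0]
    A,B=o1+a[0]*d1,o2+a[1]*d2;return (A+B)/2,np.linalg.norm(A-B)
def crop(n,name,u,v,w,h,k):
    im=ctrl.get_image(n)[v:v+h,u:u+w,::-1]
    cv2.imwrite(name,cv2.resize(im,None,fx=k,fy=k,interpolation=cv2.INTER_CUBIC))
E
python3 - <<'E'
from h import *
crop('top','pics/t1.png',130,170,200,100,4)
crop('scene','pics/s1.png',180,135,200,140,4)
k=.64
hc=[onz('top',u*k,v*k,.07)[:2] for u,v in[(230,273),(515,324),(500,415),(208,360)]]
print(np.round(hc,3)); c=np.mean(hc,0);print('c',c)
print('L',np.linalg.norm(hc[0]-hc[1]),np.linalg.norm(hc[1]-hc[2]))
d=hc[0]-hc[1]+hc[3]-hc[2];print('yaw',np.degrees(np.arctan2(d[1],d[0])))
print('pivot',onz('top',403*k,343*k,.162),'peg',onz('top',355*k,369*k,.186),tri((355*k,369*k),(440*k,229*k)))
E
```

```text
[[ 0.633  0.234]
 [ 0.571 -0.132]
 [ 0.458 -0.111]
 [ 0.52   0.254]]
c [0.54525857 0.06101167]
L 0.37051655562205593 0.1144183757357286
yaw 80.36260782179777
pivot [0.53448438 0.00638885 0.162     ] peg [0.50372657 0.05584946 0.186     ] (array([0.50375178, 0.05717175, 0.18271485]), np.float64(0.001992026803006215))
```

View pics/t1.png

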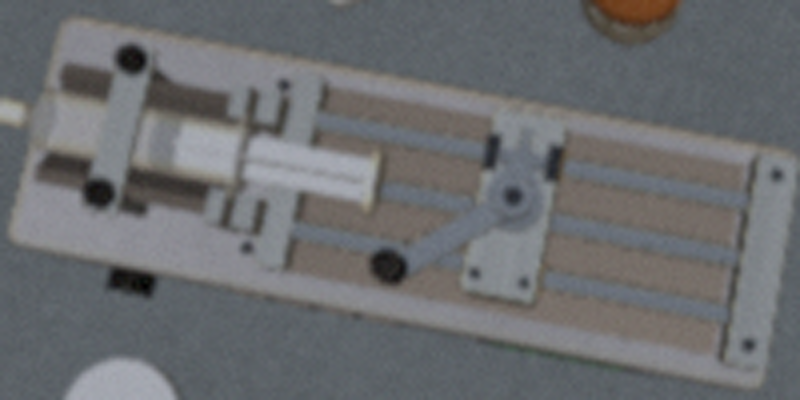

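View pics/s1.png

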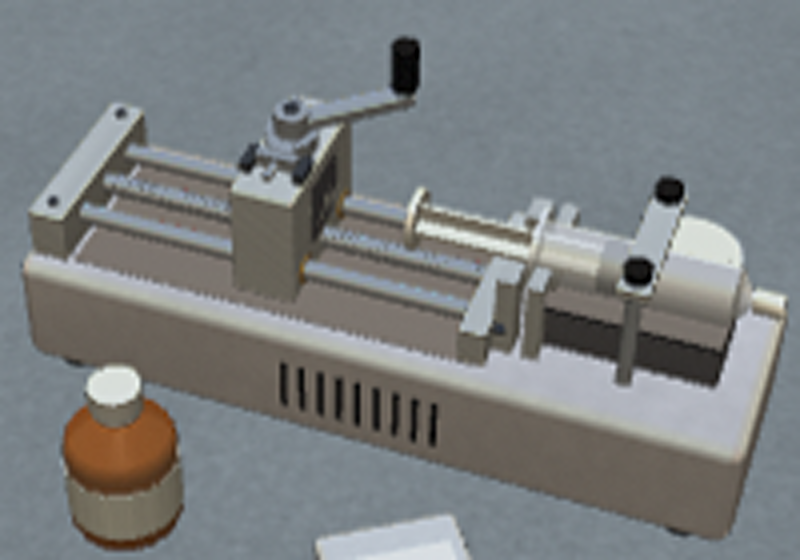

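The top crop shows the peg top at (388,266), pivot at (513,195), block top edges front (497,108)-(463,292) and rear (568,120)-(535,305), and the disc's rear edge (383,150)-(370,212). The scene crop shows the disc centre at about (413,217).

```bash
cat >> h.py <<'E'
T=lambda u,v,z:onz('top',130+u/4,170+v/4,z)
E
python3 - <<'E'
from h import *
print('camtop',ray('top',0,0)[0])
b=np.array([T(*p,.14)[:2] for p in[(500,106),(568,118),(535,305),(463,292)]]);print(b,'len',np.linalg.norm(b[0]-b[1]),np.linalg.norm(b[1]-b[2]))
r=np.array([T(*p,.1)[:2] for p in[(757,152),(798,157),(765,372),(724,362)]]);print(r,r.mean(0))
def ya(d):return np.degrees(np.arctan2(d[1],d[0]))
print('yaw from block widths',ya(b[0]-b[3])-0,ya(b[1]-b[2]), 'bearing',ya(r[0]-r[3]))
print('bc',b.mean(0),'yaw bearing->block',ya(b.mean(0)-r.mean(0)))
P=T(513,195,.164)[:2];g=T(388,266,.186)[:2]
print('pivot',P,'peg',g,np.linalg.norm(P-g),ya(g-P))
D=T(376,181,.128)[:2];print('disc top',D, tri((130+376/4,170+181/4),(180+413/4,135+217/4)))
print('disc ends',T(383,150,.116)[:2],T(370,212,.116)[:2])
# housing
print('yaw block->disc',ya(D-b.mean(0)))
for q in[(413,190),(413,245),(410,217)]: print(onz('scene',180+q[0]/4,135+q[1]/4,.112))
E
```

```text
camtop [ 0.46302311 -0.00823729  0.80376713]
[[ 0.57830793  0.01276001]
 [ 0.57321542 -0.01774937]
 [ 0.4900985  -0.00403332]
 [ 0.49527393  0.02762594]] len 0.03093147817854556 0.08424103185812802
[[ 0.56469136 -0.10732705]
 [ 0.56255783 -0.12648123]
 [ 0.46287777 -0.10959312]
 [ 0.4670914  -0.0909052 ]] [ 0.51430459 -0.10857665]
yaw from block widths -10.150367676536161 -9.3705719918236 bearing -9.550941652988328
bc [0.53422394 0.00465082] yaw bearing->block 80.02243148648108
pivot [0.53559089 0.00579907] peg [0.50316623 0.05616186] 0.05989797920817491 122.77431223823102
disc top [0.54522604 0.06880938] (array([0.54730367, 0.07041626, 0.11137857]), np.float64(0.0005848018329264046))
disc ends [0.56116577 0.06737981] [0.53231499 0.07249433]
yaw block->disc 80.26939472298325
[0.52729727 0.06702712 0.112     ]
[0.56897636 0.07343714 0.112     ]
[0.54839215 0.06876761 0.112     ]
```

```bash
cat > plan.py <<'E'
# poses are (x,y,z,phi deg): tool down, phi = heading of tool x. Prints rows for step_arm.
import numpy as np,json
E=np.array([np.cos(np.radians(80.2)),np.sin(np.radians(80.2))])
def rows(c,targets):
    c=np.array(c,float);f=np.radians(c[3]);X=np.array([np.cos(f),np.sin(f)]);Y=np.array([np.sin(f),-np.cos(f)])
    o=[]
    for t in targets:
        d=np.array(t)-c
        o.append({"travel":[round(float(v),4) for v in(d[:2]@X,d[:2]@Y,-d[2])],"turn":[0,0,round(float(-d[3]),1)]})
    return o
def calls(c,path):
    for i in range(0,len(path),5):
        print(json.dumps(rows(c,path[i:i+5])));c=path[min(i+4,len(path)-1)]
    print('cmd end',np.round(c,4).tolist())
def lin(a,b,n):
    return [np.array(a)+(np.array(b)-np.array(a))*k/n for k in range(1,n+1)]
def peg(P,lev,s,z,dirn):
    # TCP pushing the peg; lev = lever world angle deg; dirn -1 clockwise with tool +y, +1 ccw with tool -y; s= TCP behind peg
    a=np.radians(lev);r=np.array([np.cos(a),np.sin(a)]);t=dirn*np.array([-r[1],r[0]])
    p=np.array(P)+.06*r-s*t
    return np.array([*p,z,lev])  # phi==lev either way
E
python3 - <<'E'
from plan import *
P=(.535,.0055)
st=[.254,-.598,.237,23]
a=[.42,-.28,.27,75]; 
b=peg(P,123,.036,.27,-1);d=b.copy();d[2]=.180
print(b)
calls(st,lin(st,a,10)+lin(a,b,10)+lin(b,d,5))
from scipy.spatial.transform import Rotation as R
from bench import ctrl
M=R.from_rotvec(ctrl.get_state()['tool_rot']).as_matrix();print(M,np.degrees(np.arctan2(M[1,0],M[0,0])))
E
```

```text
[4.72129517e-01 3.62132288e-02 2.70000000e-01 1.23000000e+02]
[{"travel": [0.0277, -0.0228, -0.0033], "turn": [0, 0, -5.2]}, {"travel": [0.0554, -0.0456, -0.0066], "turn": [0, 0, -10.4]}, {"travel": [0.0831, -0.0684, -0.0099], "turn": [0, 0, -15.6]}, {"travel": [0.1108, -0.0911, -0.0132], "turn": [0, 0, -20.8]}, {"travel": [0.1385, -0.1139, -0.0165], "turn": [0, 0, -26.0]}]
[{"travel": [0.0349, -0.0083, -0.0033], "turn": [0, 0, -5.2]}, {"travel": [0.0698, -0.0167, -0.0066], "turn": [0, 0, -10.4]}, {"travel": [0.1047, -0.025, -0.0099], "turn": [0, 0, -15.6]}, {"travel": [0.1396, -0.0333, -0.0132], "turn": [0, 0, -20.8]}, {"travel": [0.1745, -0.0417, -0.0165], "turn": [0, 0, -26.0]}]
[{"travel": [0.0319, -0.0031, -0.0], "turn": [0, 0, -4.8]}, {"travel": [0.0638, -0.0063, -0.0], "turn": [0, 0, -9.6]}, {"travel": [0.0957, -0.0094, -0.0], "turn": [0, 0, -14.4]}, {"travel": [0.1276, -0.0126, -0.0], "turn": [0, 0, -19.2]}, {"travel": [0.1595, -0.0157, -0.0], "turn": [0, 0, -24.0]}]
[{"travel": [0.0304, 0.0101, -0.0], "turn": [0, 0, -4.8]}, {"travel": [0.0608, 0.0202, -0.0], "turn": [0, 0, -9.6]}, {"travel": [0.0912, 0.0303, -0.0], "turn": [0, 0, -14.4]}, {"travel": [0.1217, 0.0404, -0.0], "turn": [0, 0, -19.2]}, {"travel": [0.1521, 0.0505, -0.0], "turn": [0, 0, -24.0]}]
[{"travel": [0.0, 0.0, 0.018], "turn": [0, 0, -0.0]}, {"travel": [0.0, 0.0, 0.036], "turn": [0, 0, -0.0]}, {"travel": [0.0, 0.0, 0.054], "turn": [0, 0, -0.0]}, {"travel": [0.0, 0.0, 0.072], "turn": [0, 0, -0.0]}, {"travel": [0.0, 0.0, 0.09], "turn": [0, 0, -0.0]}]
cmd end [0.4721, 0.0362, 0.18, 123.0]
[[ 9.20361224e-01  3.91068924e-01 -5.60837162e-04]
 [ 3.91069308e-01 -9.20360666e-01  1.02000942e-03]
 [-1.17278479e-04 -1.15810332e-03 -9.99999323e-01]] 23.021051431585015
```

Request:
step_arm(
  commands=[
    {"travel":[0.0277,-0.0228,-0.0033],"turn":[0,0,-5.2]},
    {"travel":[0.0554,-0.0456,-0.0066],"turn":[0,0,-10.4]},
    {"travel":[0.0831,-0.0684,-0.0099],"turn":[0,0,-15.6]},
    {"travel":[0.1108,-0.0911,-0.0132],"turn":[0,0,-20.8]},
    {"travel":[0.1385,-0.1139,-0.0165],"turn":[0,0,-26.0]},
  ],
  gripper=0,
  force=10,
)

```text
time: 0.7
position: [0.3376, -0.4378, 0.253]
tool_rot: [-2.856, -1.309, 0.0]
ft_force: [0.6, -0.1, 1.2]
grip_width: 0.632
grip_force: 0.0
```

Request:
step_arm(
  commands=[
    {"travel":[0.0349,-0.0083,-0.0033],"turn":[0,0,-5.2]},
    {"travel":[0.0698,-0.0167,-0.0066],"turn":[0,0,-10.4]},
    {"travel":[0.1047,-0.025,-0.0099],"turn":[0,0,-15.6]},
    {"travel":[0.1396,-0.0333,-0.0132],"turn":[0,0,-20.8]},
    {"travel":[0.1745,-0.0417,-0.0165],"turn":[0,0,-26.0]},
  ],
)

```text
time: 1.2
position: [0.4205, -0.2787, 0.2697]
tool_rot: [2.488, 1.917, -0.0]
ft_force: [0.6, 0.0, 0.1]
grip_width: 0.172
grip_force: 0.0
```

Request:
step_arm(
  commands=[
    {"travel":[0.0319,-0.0031,0],"turn":[0,0,-4.8]},
    {"travel":[0.0638,-0.0063,0],"turn":[0,0,-9.6]},
    {"travel":[0.0957,-0.0094,0],"turn":[0,0,-14.4]},
    {"travel":[0.1276,-0.0126,0],"turn":[0,0,-19.2]},
    {"travel":[0.1595,-0.0157,0],"turn":[0,0,-24.0]},
  ],
)

```text
time: 1.7
position: [0.4462, -0.1199, 0.2696]
tool_rot: [2.033, 2.395, -0.0]
ft_force: [0.3, 0.8, 0.1]
grip_width: 0.004
grip_force: 0.0
```

Request:
step_arm(
  commands=[
    {"travel":[0.0304,0.0101,0],"turn":[0,0,-4.8]},
    {"travel":[0.0608,0.0202,0],"turn":[0,0,-9.6]},
    {"travel":[0.0912,0.0303,0],"turn":[0,0,-14.4]},
    {"travel":[0.1217,0.0404,0],"turn":[0,0,-19.2]},
    {"travel":[0.1521,0.0505,0],"turn":[0,0,-24.0]},
  ],
)

```text
time: 2.2
position: [0.472, 0.0383, 0.2696]
tool_rot: [1.49, 2.765, -0.0]
ft_force: [1.1, -0.2, 1.0]
grip_width: 0.007
grip_force: 0.0
```

Request:
step_arm(
  commands=[
    {"travel":[0,0,0.018],"turn":[0,0,0]},
    {"travel":[0,0,0.036],"turn":[0,0,0]},
    {"travel":[0,0,0.054],"turn":[0,0,0]},
    {"travel":[0,0,0.072],"turn":[0,0,0]},
    {"travel":[0,0,0.09],"turn":[0,0,0]},
  ],
)

```text
time: 2.7
position: [0.4719, 0.037, 0.1788]
tool_rot: [1.495, 2.763, -0.0]
ft_force: [-0.8, -0.5, 0.1]
grip_width: 0.005
grip_force: 0.0
```

Run:
```python
from h import *
s=ctrl.get_state();print(s['position'],s['ft_force'])
crop('scene','pics/s2.png',180,70,200,150,4)
from plan import *
P=(.535,.0055)
c=[.4721,.0362,.18,123]
path=[peg(P,123,s,.18,-1) for s in(.033,.030,.027,.024,.022)]+[peg(P,a,.022,.18,-1) for a in range(119,34,-4)]
calls(c,path)
```

```text
[0.47191102 0.03697441 0.17883597] [-0.80525398 -0.47415401  0.05713704]
[{"travel": [-0.0, 0.003, -0.0], "turn": [0, 0, -0.0]}, {"travel": [-0.0, 0.006, -0.0], "turn": [0, 0, -0.0]}, {"travel": [-0.0, 0.009, -0.0], "turn": [0, 0, -0.0]}, {"travel": [-0.0, 0.012, -0.0], "turn": [0, 0, -0.0]}, {"travel": [-0.0, 0.014, -0.0], "turn": [0, 0, -0.0]}]
[{"travel": [0.0014, 0.0042, -0.0], "turn": [0, 0, 4.0]}, {"travel": [0.0025, 0.0086, -0.0], "turn": [0, 0, 8.0]}, {"travel": [0.0033, 0.013, -0.0], "turn": [0, 0, 12.0]}, {"travel": [0.0037, 0.0174, -0.0], "turn": [0, 0, 16.0]}, {"travel": [0.0039, 0.0218, -0.0], "turn": [0, 0, 20.0]}]
[{"travel": [0.0014, 0.0042, -0.0], "turn": [0, 0, 4.0]}, {"travel": [0.0025, 0.0086, -0.0], "turn": [0, 0, 8.0]}, {"travel": [0.0033, 0.013, -0.0], "turn": [0, 0, 12.0]}, {"travel": [0.0037, 0.0174, -0.0], "turn": [0, 0, 16.0]}, {"travel": [0.0039, 0.0218, -0.0], "turn": [0, 0, 20.0]}]
[{"travel": [0.0014, 0.0042, -0.0], "turn": [0, 0, 4.0]}, {"travel": [0.0025, 0.0086, -0.0], "turn": [0, 0, 8.0]}, {"travel": [0.0033, 0.013, -0.0], "turn": [0, 0, 12.0]}, {"travel": [0.0037, 0.0174, -0.0], "turn": [0, 0, 16.0]}, {"travel": [0.0039, 0.0218, -0.0], "turn": [0, 0, 20.0]}]
[{"travel": [0.0014, 0.0042, -0.0], "turn": [0, 0, 4.0]}, {"travel": [0.0025, 0.0086, -0.0], "turn": [0, 0, 8.0]}, {"travel": [0.0033, 0.013, -0.0], "turn": [0, 0, 12.0]}, {"travel": [0.0037, 0.0174, -0.0], "turn": [0, 0, 16.0]}, {"travel": [0.0039, 0.0218, -0.0], "turn": [0, 0, 20.0]}]
[{"travel": [0.0014, 0.0042, -0.0], "turn": [0, 0, 4.0]}, {"travel": [0.0025, 0.0086, -0.0], "turn": [0, 0, 8.0]}]
cmd end [0.5715, 0.0579, 0.18, 35.0]
```

View pics/s2.png

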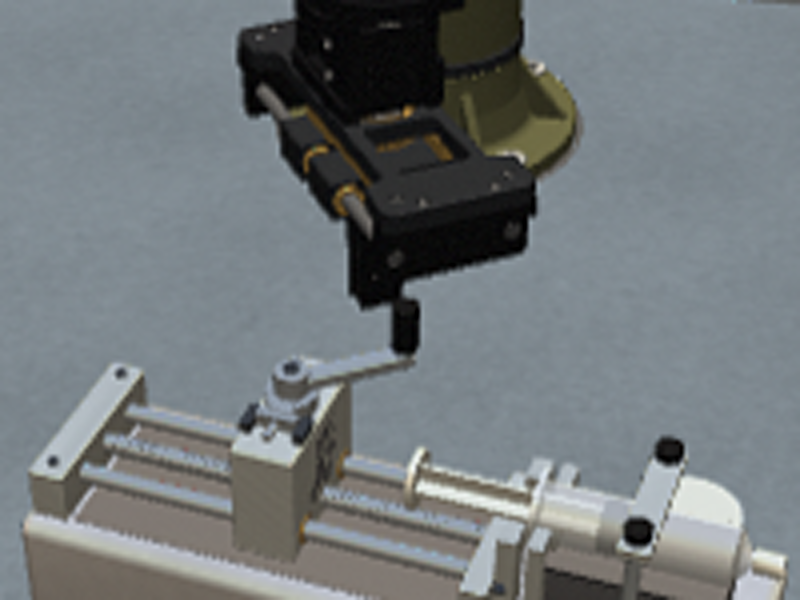

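The crop shows the closed fingertip at (378,300) just robot-side of the peg (405,325), clear of the bar. I'll start the contact.

Request:
step_arm(
  commands=[
    {"travel":[0,0.003,0],"turn":[0,0,0]},
    {"travel":[0,0.006,0],"turn":[0,0,0]},
    {"travel":[0,0.009,0],"turn":[0,0,0]},
    {"travel":[0,0.012,0],"turn":[0,0,0]},
    {"travel":[0,0.014,0],"turn":[0,0,0]},
  ],
)

```text
time: 3.25
position: [0.4845, 0.044, 0.1801]
tool_rot: [1.498, 2.761, 0.001]
ft_force: [0.1, 0.1, -0.1]
grip_width: 0.007
grip_force: 0.0
```

Request:
step_arm(
  commands=[
    {"travel":[0.0014,0.0042,0],"turn":[0,0,4.0]},
    {"travel":[0.0025,0.0086,0],"turn":[0,0,8.0]},
    {"travel":[0.0033,0.013,0],"turn":[0,0,12.0]},
    {"travel":[0.0037,0.0174,0],"turn":[0,0,16.0]},
    {"travel":[0.0039,0.0218,0],"turn":[0,0,20.0]},
  ],
)

```text
time: 3.75
position: [0.4996, 0.0589, 0.1795]
tool_rot: [-1.958, -2.455, 0.002]
ft_force: [-2.3, -1.1, 0.8]
grip_width: 0.006
grip_force: 1.0
```

Request:
step_arm(
  commands=[
    {"travel":[0.0014,0.0042,0],"turn":[0,0,4.0]},
    {"travel":[0.0025,0.0086,0],"turn":[0,0,8.0]},
    {"travel":[0.0033,0.013,0],"turn":[0,0,12.0]},
    {"travel":[0.0037,0.0174,0],"turn":[0,0,16.0]},
    {"travel":[0.0039,0.0218,0],"turn":[0,0,20.0]},
  ],
)

```text
time: 4.25
position: [0.5198, 0.0682, 0.1796]
tool_rot: [-2.354, -2.078, 0.002]
ft_force: [-3.6, 0.3, 1.6]
grip_width: 0.002
grip_force: 1.4
```

Request:
step_arm(
  commands=[
    {"travel":[0.0014,0.0042,0],"turn":[0,0,4.0]},
    {"travel":[0.0025,0.0086,0],"turn":[0,0,8.0]},
    {"travel":[0.0033,0.013,0],"turn":[0,0,12.0]},
    {"travel":[0.0037,0.0174,0],"turn":[0,0,16.0]},
    {"travel":[0.0039,0.0218,0],"turn":[0,0,20.0]},
  ],
)

```text
time: 4.75
position: [0.5421, 0.0701, 0.1797]
tool_rot: [-2.678, -1.638, 0.001]
ft_force: [-1.4, 1.6, 1.7]
grip_width: 0.006
grip_force: 1.4
```

Request:
step_arm(
  commands=[
    {"travel":[0.0014,0.0042,0],"turn":[0,0,4.0]},
    {"travel":[0.0025,0.0086,0],"turn":[0,0,8.0]},
    {"travel":[0.0033,0.013,0],"turn":[0,0,12.0]},
    {"travel":[0.0037,0.0174,0],"turn":[0,0,16.0]},
  ],
)

```text
time: 5.15
position: [0.5596, 0.0661, 0.1798]
tool_rot: [-2.88, -1.25, -0.0]
ft_force: [-2.8, 2.6, 0.9]
grip_width: 0.006
grip_force: 1.5
```

Run:
```python
from h import *
s=ctrl.get_state();print(s['position'],s['ft_force'])
crop('top','pics/t3.png',130,170,200,100,4)
```

```text
[0.55955658 0.06608973 0.17977455] [-2.83682189  2.61317872  0.94976459]
```

View pics/t3.png

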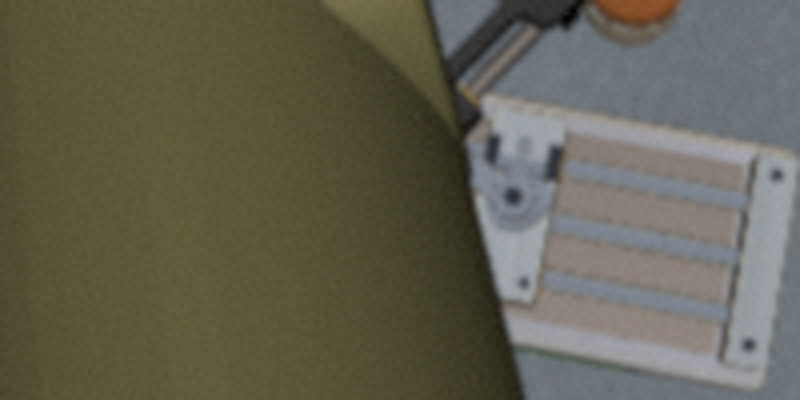

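The arm hides the syringe, but the block is unmoved (pivot at (513,195)) and the reaction force shows the lever turning. I'll continue to the end stop in small steps.

Request:
step_arm(
  commands=[
    {"travel":[0.0007,0.0021,0],"turn":[0,0,2.0]},
    {"travel":[0.0014,0.0042,0],"turn":[0,0,4.0]},
    {"travel":[0.002,0.0064,0],"turn":[0,0,6.0]},
    {"travel":[0.0025,0.0086,0],"turn":[0,0,8.0]},
  ],
)

```text
time: 5.6
position: [0.5676, 0.0619, 0.1798]
tool_rot: [-2.959, -1.05, -0.001]
ft_force: [-0.8, 2.9, 0.3]
grip_width: 0.005
grip_force: 1.5
```

Request:
step_arm(
  commands=[
    {"travel":[0.0004,0.001,0],"turn":[0,0,1.0]},
    {"travel":[0.0007,0.0021,0],"turn":[0,0,2.0]},
  ],
)

```text
time: 5.8
position: [0.5696, 0.06, 0.1797]
tool_rot: [-2.978, -0.998, -0.001]
ft_force: [0.9, 3.3, 0.9]
grip_width: 0.006
grip_force: 1.5
```

Request:
step_arm(
  commands=[
    {"travel":[0,0.001,0],"turn":[0,0,0.5]},
    {"travel":[0,0.002,0],"turn":[0,0,1]},
    {"travel":[0,0.003,0],"turn":[0,0,1.5]},
  ],
)

```text
time: 6.1
position: [0.5715, 0.0566, 0.1797]
tool_rot: [2.992, 0.958, 0.0]
ft_force: [-0.9, 3.5, 0.9]
grip_width: 0.002
grip_force: 1.5
```

Run:
```python
from bench import ctrl
s=ctrl.get_state();print(s['position'],s['ft_force'],s['tool_rot'])
```

```text
[0.57148411 0.05663543 0.17968773] [-0.91552915  3.46838032  0.85438034] [2.99191451e+00 9.57820911e-01 4.80932638e-04]
```

Request:
step_arm(
  commands=[
    {"travel":[0,0.001,0],"turn":[0,0,0.5]},
    {"travel":[0,0.002,0],"turn":[0,0,1]},
    {"travel":[0,0.003,0],"turn":[0,0,1.5]},
  ],
)

```text
time: 6.4
position: [0.5732, 0.0541, 0.1796]
tool_rot: [3.004, 0.918, 0.0]
ft_force: [-1.4, 2.8, 1.4]
grip_width: 0.006
grip_force: 1.5
```

Request:
step_arm(
  commands=[
    {"travel":[0,0.001,0],"turn":[0,0,0]},
    {"travel":[0,0.002,0],"turn":[0,0,0]},
  ],
)

```text
time: 6.6
position: [0.5743, 0.0524, 0.1796]
tool_rot: [3.004, 0.919, 0.0]
ft_force: [-0.9, 2.8, 1.1]
grip_width: 0.007
grip_force: 1.5
```

Request:
step_arm(
  commands=[
    {"travel":[0,0.001,0],"turn":[0,0,0]},
    {"travel":[0,0.002,0],"turn":[0,0,0]},
  ],
)

```text
time: 6.8
position: [0.5752, 0.0508, 0.1795]
tool_rot: [-3.004, -0.919, 0.001]
ft_force: [-2.4, 3.4, 3.0]
grip_width: 0.005
grip_force: 1.9
```

Request:
step_arm(
  commands=[
    {"travel":[0,0.001,0],"turn":[0,0,0]},
    {"travel":[0,0.002,0],"turn":[0,0,0]},
  ],
)

```text
time: 7.0
position: [0.5753, 0.0495, 0.1792]
tool_rot: [-3.003, -0.919, 0.004]
ft_force: [-4.6, 3.6, 3.8]
grip_width: 0.006
grip_force: 3.1
```

Request:
step_arm(
  commands=[
    {"travel":[0,0.001,0],"turn":[0,0,0]},
    {"travel":[0,0.0015,0],"turn":[0,0,0]},
  ],
)

```text
time: 7.2
position: [0.5754, 0.0485, 0.1791]
tool_rot: [-3.002, -0.919, 0.007]
ft_force: [-6.1, 3.2, 3.4]
grip_width: 0.007
grip_force: 3.7
```

Run:
```python
from bench import ctrl
from scipy.spatial.transform import Rotation as R
import numpy as np
s=ctrl.get_state();M=R.from_rotvec(s['tool_rot']).as_matrix();print(s['position'],s['ft_force'],np.degrees(np.arctan2(M[1,0],M[0,0])),M[2])
P=np.array((.535,.0055));Y=M[:2,1]
for h in(.014,.018,.022):
    g=s['position'][:2]+h*Y-P;print(h,np.degrees(np.arctan2(g[1],g[0])),np.hypot(*g))
```

```text
[0.57537136 0.04846077 0.17911282] [-6.13972096  3.24300489  3.41790354] 34.04908151332405 [-0.00370653 -0.00272673 -0.99998941]
0.014 33.04434165281213 0.057512584308545146
0.018 29.071277981678097 0.0577214039675912
0.022 25.14555381497405 0.05820501146988919
```

Request:
step_arm(
  commands=[
    {"travel":[0,-0.007,0],"turn":[0,0,0]},
    {"travel":[0,-0.014,0],"turn":[0,0,0]},
    {"travel":[0,-0.018,-0.02],"turn":[0,0,0]},
    {"travel":[0,-0.018,-0.05],"turn":[0,0,0]},
    {"travel":[0,-0.018,-0.08],"turn":[0,0,0]},
  ],
)

```text
time: 7.7
position: [0.5669, 0.0622, 0.2599]
tool_rot: [3.003, 0.918, -0.001]
ft_force: [0.9, 0.4, -0.3]
grip_width: 0.006
grip_force: 0.0
```

Run:
```python
from plan import *
from h import tri
from bench import ctrl
from scipy.spatial.transform import Rotation as R
s=ctrl.get_state();M=R.from_rotvec(s['tool_rot']).as_matrix();f=np.degrees(np.arctan2(M[1,0],M[0,0]))
print(s['position'],s['ft_force'],f)
print('hub',tri((130+513/4,170+195/4),(180+292/4,135+106/4)))
c=np.array([*s['position'],f])
P=np.array((.535,.0055));q=P-.017*E-.034*E
a=[*q,.25,80.2];d=[*q,.128,80.2]
calls(c,lin(c,a,5+3)+lin(a,a,2)+lin(a,d,5))
```

```text
[0.56688379 0.06220705 0.25992005] [ 0.9433945   0.42354102 -0.28503537] 34.0059292718993
hub (array([0.53559045, 0.00645947, 0.16280406]), np.float64(0.0012971743422922884))
[{"travel": [-0.0117, 0.0082, 0.0012], "turn": [0, 0, -5.8]}, {"travel": [-0.0234, 0.0165, 0.0025], "turn": [0, 0, -11.5]}, {"travel": [-0.035, 0.0247, 0.0037], "turn": [0, 0, -17.3]}, {"travel": [-0.0467, 0.033, 0.005], "turn": [0, 0, -23.1]}, {"travel": [-0.0584, 0.0412, 0.0062], "turn": [0, 0, -28.9]}]
[{"travel": [-0.0142, 0.0016, 0.0012], "turn": [0, 0, -5.8]}, {"travel": [-0.0284, 0.0032, 0.0025], "turn": [0, 0, -11.5]}, {"travel": [-0.0426, 0.0047, 0.0037], "turn": [0, 0, -17.3]}, {"travel": [-0.0426, 0.0047, 0.0037], "turn": [0, 0, -17.3]}, {"travel": [-0.0426, 0.0047, 0.0037], "turn": [0, 0, -17.3]}]
[{"travel": [0.0, 0.0, 0.0244], "turn": [0, 0, -0.0]}, {"travel": [0.0, 0.0, 0.0488], "turn": [0, 0, -0.0]}, {"travel": [0.0, 0.0, 0.0732], "turn": [0, 0, -0.0]}, {"travel": [0.0, 0.0, 0.0976], "turn": [0, 0, -0.0]}, {"travel": [0.0, 0.0, 0.122], "turn": [0, 0, -0.0]}]
cmd end [0.5263, -0.0448, 0.128, 80.2]
```

Request:
step_arm(
  commands=[
    {"travel":[-0.0117,0.0082,0.0012],"turn":[0,0,-5.8]},
    {"travel":[-0.0234,0.0165,0.0025],"turn":[0,0,-11.5]},
    {"travel":[-0.035,0.0247,0.0037],"turn":[0,0,-17.3]},
    {"travel":[-0.0467,0.033,0.005],"turn":[0,0,-23.1]},
    {"travel":[-0.0584,0.0412,0.0062],"turn":[0,0,-28.9]},
  ],
)

```text
time: 8.2
position: [0.5416, -0.0053, 0.2531]
tool_rot: [2.676, 1.644, -0.001]
ft_force: [-0.8, -1.3, -0.6]
grip_width: 0.007
grip_force: 0.0
```

Request:
step_arm(
  commands=[
    {"travel":[-0.0142,0.0016,0.0012],"turn":[0,0,-5.8]},
    {"travel":[-0.0284,0.0032,0.0025],"turn":[0,0,-11.5]},
    {"travel":[-0.0426,0.0047,0.0037],"turn":[0,0,-17.3]},
    {"travel":[-0.0426,0.0047,0.0037],"turn":[0,0,-17.3]},
  ],
)

```text
time: 8.6
position: [0.526, -0.0471, 0.2492]
tool_rot: [2.406, 2.018, -0.003]
ft_force: [-0.6, 1.0, 0.2]
grip_width: 0.008
grip_force: 0.0
```

Run:
```python
from h import *
s=ctrl.get_state();print(s['position'],s['ft_force'])
crop('scene','pics/s4.png',180,125,200,150,4)
```

```text
[ 0.52597624 -0.04706805  0.24924108] [-0.58254036  0.97619315  0.20020477]
```

View pics/s4.png

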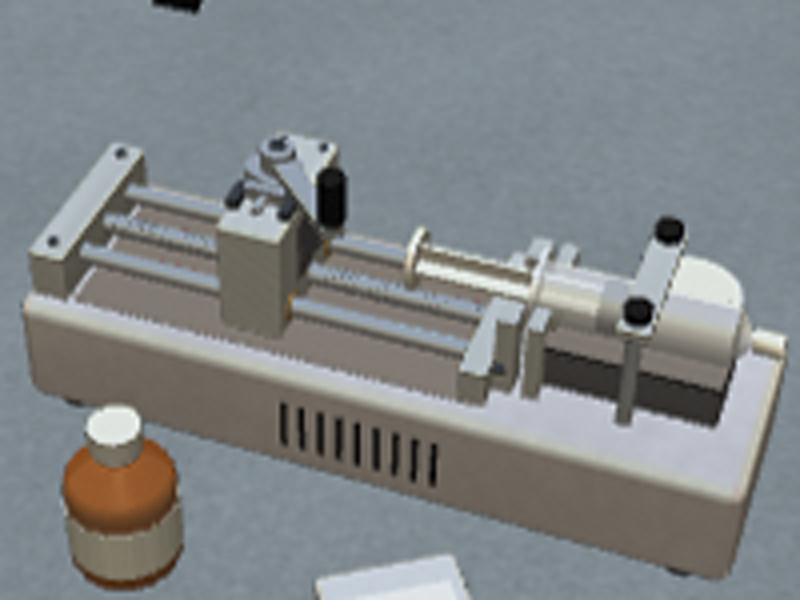

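Lever now points away from the keypad (peg top (332,174), pivot (279,145)), and the block has slid back a few mm. I'll measure both.

Run:
```python
from h import *
S=lambda u,v,z:onz('scene',180+u/4,125+v/4,z)[:2]
# bias check with the first scene crop (row offset 135)
S0=lambda u,v,z:onz('scene',180+u/4,135+v/4,z)[:2]
print('old',S0(292,106,.163),S0(405,41,.186))
P=S(279,145,.163);g=S(331,173,.186);d=g-P
print('new',P,g,np.hypot(*d),np.degrees(np.arctan2(d[1],d[0])))
```

```text
old [0.53571132 0.00714915] [0.50379868 0.05740863]
new [0.53607133 0.00072869] [0.58257007 0.03539104] 0.057996643786478494 36.70258685357093
```

Request:
step_arm(
  commands=[
    {"travel":[0,0,0.024],"turn":[0,0,0]},
    {"travel":[0,0,0.048],"turn":[0,0,0]},
    {"travel":[0,0,0.073],"turn":[0,0,0]},
    {"travel":[0,0,0.098],"turn":[0,0,0]},
    {"travel":[0,0,0.122],"turn":[0,0,0]},
  ],
)

```text
time: 9.15
position: [0.527, -0.0429, 0.1267]
tool_rot: [2.404, 2.022, 0.001]
ft_force: [0.0, -0.1, -0.3]
grip_width: 0.012
grip_force: 0.0
```

Request:
step_arm(
  commands=[
    {"travel":[0.004,0,0],"turn":[0,0,0]},
    {"travel":[0.008,0,0],"turn":[0,0,0]},
    {"travel":[0.011,0,0],"turn":[0,0,0]},
    {"travel":[0.013,0,0],"turn":[0,0,0]},
    {"travel":[0.015,0,0],"turn":[0,0,0]},
  ],
)

```text
time: 9.65
position: [0.53, -0.029, 0.1287]
tool_rot: [2.401, 2.023, 0.002]
ft_force: [-0.3, 0.3, 0.5]
grip_width: 0.005
grip_force: 0.0
```

Request:
step_arm(
  commands=[
    {"travel":[0.001,0,0],"turn":[0,0,0]},
    {"travel":[0.002,0,0],"turn":[0,0,0]},
    {"travel":[0.003,0,0],"turn":[0,0,0]},
    {"travel":[0.004,0,0],"turn":[0,0,0]},
    {"travel":[0.005,0,0],"turn":[0,0,0]},
  ],
)

```text
time: 10.15
position: [0.5303, -0.0251, 0.1278]
tool_rot: [2.403, 2.022, -0.0]
ft_force: [0.3, -2.7, 2.1]
grip_width: -0.0
grip_force: 1.5
```

Request:
step_arm(
  commands=[
    {"travel":[0.003,0,0],"turn":[0,0,0]},
    {"travel":[0.007,0,0],"turn":[0,0,0]},
    {"travel":[0.011,0,0],"turn":[0,0,0]},
    {"travel":[0.015,0,0],"turn":[0,0,0]},
    {"travel":[0.019,0,0],"turn":[0,0,0]},
  ],
)

```text
time: 10.65
position: [0.5335, -0.0052, 0.1276]
tool_rot: [2.402, 2.024, 0.0]
ft_force: [1.4, -3.3, 1.4]
grip_width: 0.008
grip_force: 1.6
```

Request:
step_arm(
  commands=[
    {"travel":[0.004,0,0],"turn":[0,0,0]},
    {"travel":[0.008,0,0],"turn":[0,0,0]},
    {"travel":[0.012,0,0],"turn":[0,0,0]},
    {"travel":[0.014,0,0],"turn":[0,0,0]},
    {"travel":[0.016,0,0],"turn":[0,0,0]},
  ],
)

```text
time: 11.15
position: [0.5359, 0.0104, 0.1275]
tool_rot: [-2.402, -2.024, 0.0]
ft_force: [1.8, -3.2, 0.7]
grip_width: 0.005
grip_force: 1.6
```

Run:
```python
from h import *
s=ctrl.get_state();print(s['position'],s['ft_force'])
crop('scene','pics/s5.png',225,150,120,90,6)
```

```text
[0.5359128  0.01037974 0.12753307] [ 1.81130825 -3.22128668  0.72946903]
```

View pics/s5.png

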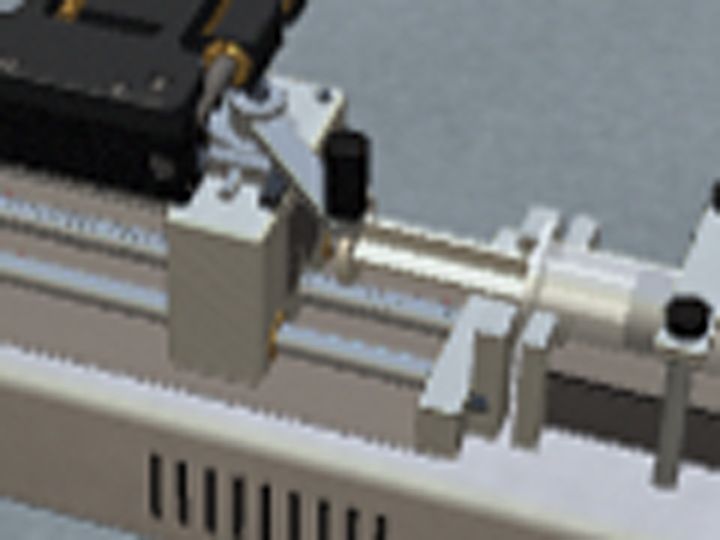

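The block front is about 15 mm from the disc at (345,255); pushing force is steady at about 3.3 N. I'll go on more slowly.

Request:
step_arm(
  commands=[
    {"travel":[0.002,0,0],"turn":[0,0,0]},
    {"travel":[0.004,0,0],"turn":[0,0,0]},
    {"travel":[0.006,0,0],"turn":[0,0,0]},
    {"travel":[0.008,0,0],"turn":[0,0,0]},
    {"travel":[0.01,0,0],"turn":[0,0,0]},
  ],
)

```text
time: 11.7
position: [0.5376, 0.0201, 0.1275]
tool_rot: [-2.403, -2.024, 0.0]
ft_force: [0.7, -3.7, 0.8]
grip_width: 0.004
grip_force: 1.6
```

Request:
step_arm(
  commands=[
    {"travel":[0.0005,0,0],"turn":[0,0,0]},
    {"travel":[0.001,0,0],"turn":[0,0,0]},
  ],
)

```text
time: 11.9
position: [0.5377, 0.0211, 0.1275]
tool_rot: [-2.402, -2.024, 0.001]
ft_force: [0.8, -4.1, -0.5]
grip_width: 0.006
grip_force: 1.5
```

Request:
step_arm(
  commands=[
    {"travel":[0.0005,0,0],"turn":[0,0,0]},
    {"travel":[0.001,0,0],"turn":[0,0,0]},
  ],
)

```text
time: 12.1
position: [0.5379, 0.0219, 0.1275]
tool_rot: [-2.403, -2.024, 0.0]
ft_force: [0.8, -2.7, 0.2]
grip_width: 0.009
grip_force: 1.5
```

Request:
step_arm(
  commands=[
    {"travel":[0.0005,0,0],"turn":[0,0,0]},
    {"travel":[0.001,0,0],"turn":[0,0,0]},
  ],
)

```text
time: 12.3
position: [0.5381, 0.023, 0.1275]
tool_rot: [-2.403, -2.024, 0.0]
ft_force: [0.2, -2.7, -0.4]
grip_width: 0.009
grip_force: 1.5
```

Request:
step_arm(
  commands=[
    {"travel":[0.0005,0,0],"turn":[0,0,0]},
    {"travel":[0.001,0,0],"turn":[0,0,0]},
  ],
)

```text
time: 12.5
position: [0.5383, 0.024, 0.1275]
tool_rot: [-2.403, -2.024, 0.0]
ft_force: [1.6, -3.0, -2.1]
grip_width: 0.003
grip_force: 1.5
```

Request:
step_arm(
  commands=[
    {"travel":[0.0005,0,0],"turn":[0,0,0]},
    {"travel":[0.001,0,0],"turn":[0,0,0]},
  ],
)

```text
time: 12.7
position: [0.5384, 0.025, 0.1275]
tool_rot: [-2.403, -2.024, 0.0]
ft_force: [0.5, -3.4, -0.2]
grip_width: 0.01
grip_force: 1.5
```

Request:
step_arm(
  commands=[
    {"travel":[0.0005,0,0],"turn":[0,0,0]},
  ],
)

```text
time: 12.8
position: [0.5386, 0.0255, 0.1275]
tool_rot: [-2.403, -2.024, 0.0]
ft_force: [1.1, -3.3, -1.0]
grip_width: 0.006
grip_force: 1.5
```

Request:
step_arm(
  commands=[
    {"travel":[0.0005,0,0],"turn":[0,0,0]},
  ],
)

```text
time: 12.9
position: [0.5386, 0.0258, 0.1276]
tool_rot: [2.403, 2.024, -0.001]
ft_force: [-0.1, -4.2, -0.1]
grip_width: 0.005
grip_force: 1.9
```

Request:
step_arm(
  commands=[
    {"travel":[0.0005,0,0],"turn":[0,0,0]},
  ],
)

```text
time: 13.0
position: [0.5386, 0.0258, 0.1275]
tool_rot: [2.403, 2.023, -0.002]
ft_force: [-0.5, -5.2, -0.1]
grip_width: 0.002
grip_force: 2.6
```

Contact with the plunger: the block stopped at TCP y=0.0258 as force rose from 3.3 to 5.2 N, matching the vision estimate of 0.0266. I'll back off and plan the locking push straight along the pump's +y, so it doesn't drive the block along the rods.

Request:
step_arm(
  commands=[
    {"travel":[-0.006,0,0],"turn":[0,0,0]},
    {"travel":[-0.014,0,0],"turn":[0,0,0]},
    {"travel":[-0.016,0,-0.04],"turn":[0,0,0]},
    {"travel":[-0.016,0,-0.085],"turn":[0,0,0]},
    {"travel":[-0.016,0,-0.13],"turn":[0,0,0]},
  ],
)

```text
time: 13.5
position: [0.5355, 0.0111, 0.259]
tool_rot: [-2.401, -2.024, -0.001]
ft_force: [0.9, -0.4, -0.0]
grip_width: 0.002
grip_force: 0.0
```

```bash
cat > p2.py <<'E'
from plan import *
P=np.array((.5433,.0523));N=np.array([-E[1],E[0]])
def pp(e,n,z): return np.array([*(P+e*E+n*N),z,80.2])
E
python3 - <<'E'
from p2 import *
from bench import ctrl
s=ctrl.get_state();print(s['position'],s['ft_force'])
c=np.array([*s['position'],80.2])
a=pp(.05,-.070,.26);d=a.copy();d[2]=.18
calls(c,lin(c,a,5)+lin(a,d,5))
E
```

```text
[0.53550229 0.01112309 0.25899145] [ 0.92499249 -0.39073147 -0.02255219]
[{"travel": [0.0184, 0.0141, -0.0002], "turn": [0, 0, -0.0]}, {"travel": [0.0368, 0.0283, -0.0004], "turn": [0, 0, -0.0]}, {"travel": [0.0551, 0.0424, -0.0006], "turn": [0, 0, -0.0]}, {"travel": [0.0735, 0.0565, -0.0008], "turn": [0, 0, -0.0]}, {"travel": [0.0919, 0.0707, -0.001], "turn": [0, 0, -0.0]}]
[{"travel": [0.0, 0.0, 0.016], "turn": [0, 0, -0.0]}, {"travel": [0.0, 0.0, 0.032], "turn": [0, 0, -0.0]}, {"travel": [0.0, 0.0, 0.048], "turn": [0, 0, -0.0]}, {"travel": [0.0, 0.0, 0.064], "turn": [0, 0, -0.0]}, {"travel": [0.0, 0.0, 0.08], "turn": [0, 0, -0.0]}]
cmd end [0.6208, 0.0897, 0.18, 80.2]
```

Request:
step_arm(
  commands=[
    {"travel":[0.0184,0.0141,0],"turn":[0,0,0]},
    {"travel":[0.0368,0.0283,0],"turn":[0,0,0]},
    {"travel":[0.0551,0.0424,0],"turn":[0,0,0]},
    {"travel":[0.0735,0.0565,-0.001],"turn":[0,0,0]},
    {"travel":[0.0919,0.0707,-0.001],"turn":[0,0,0]},
  ],
)

```text
time: 14.0
position: [0.6219, 0.0902, 0.2588]
tool_rot: [-2.402, -2.024, -0.001]
ft_force: [-0.8, -0.9, -0.3]
grip_width: 0.009
grip_force: 0.0
```

Run:
```python
from h import *
s=ctrl.get_state();print(s['position'],s['ft_force'])
crop('scene','pics/s6.png',225,130,133,100,6)
crop('top','pics/t6.png',130,170,200,100,4)
```

```text
[0.62186925 0.09017461 0.25877179] [-0.83337884 -0.85947619 -0.34482313]
```

View pics/s6.png

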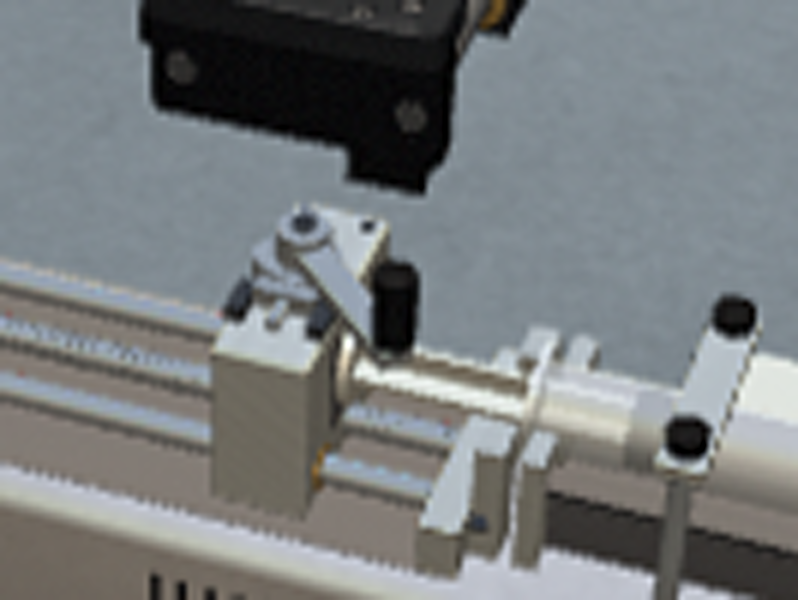

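Block front touches the disc at (345,365); the disc has not shifted from its original column. The peg is at (397,300), still released. I'll descend and push.

Request:
step_arm(
  commands=[
    {"travel":[0,0,0.02],"turn":[0,0,0]},
    {"travel":[0,0,0.04],"turn":[0,0,0]},
    {"travel":[0,0,0.06],"turn":[0,0,0]},
    {"travel":[0,0,0.08],"turn":[0,0,0]},
  ],
)

```text
time: 14.5
position: [0.6207, 0.0886, 0.178]
tool_rot: [-2.403, -2.023, 0.0]
ft_force: [0.1, 0.2, -0.6]
grip_width: 0.004
grip_force: 0.0
```

Request:
step_arm(
  commands=[
    {"travel":[0,-0.003,0],"turn":[0,0,0]},
    {"travel":[0,-0.006,0],"turn":[0,0,0]},
    {"travel":[0,-0.009,0],"turn":[0,0,0]},
    {"travel":[0,-0.012,0],"turn":[0,0,0]},
    {"travel":[0,-0.015,0],"turn":[0,0,0]},
  ],
)

```text
time: 15.0
position: [0.6089, 0.0923, 0.1805]
tool_rot: [2.4, 2.022, 0.009]
ft_force: [7.2, 1.5, 0.3]
grip_width: 0.006
grip_force: 3.4
```

Request:
step_arm(
  commands=[
    {"travel":[0,-0.002,0],"turn":[0,0,0]},
    {"travel":[0.001,-0.004,0],"turn":[0,0,0]},
    {"travel":[0.001,-0.006,0],"turn":[0,0,0]},
    {"travel":[0.001,-0.008,0],"turn":[0,0,0]},
    {"travel":[0.002,-0.01,0],"turn":[0,0,0]},
  ],
)

```text
time: 15.5
position: [0.5996, 0.0965, 0.1805]
tool_rot: [2.4, 2.022, 0.01]
ft_force: [5.2, 1.8, 0.6]
grip_width: 0.006
grip_force: 2.6
```

Request:
step_arm(
  commands=[
    {"travel":[0.003,-0.002,0],"turn":[0,0,0]},
    {"travel":[0.0055,-0.005,0],"turn":[0,0,0]},
    {"travel":[0.007,-0.008,0],"turn":[0,0,0]},
  ],
)

```text
time: 15.8
position: [0.591, 0.1042, 0.1796]
tool_rot: [2.402, 2.023, 0.003]
ft_force: [4.7, 0.1, 1.6]
grip_width: 0.006
grip_force: 1.7
```

Run:
```python
from h import *
s=ctrl.get_state();print(s['position'],s['ft_force'])
crop('scene','pics/s7.png',225,130,133,100,6)
```

```text
[0.59099461 0.10419077 0.17959499] [4.73929271 0.10394353 1.56942667]
```

View pics/s7.png

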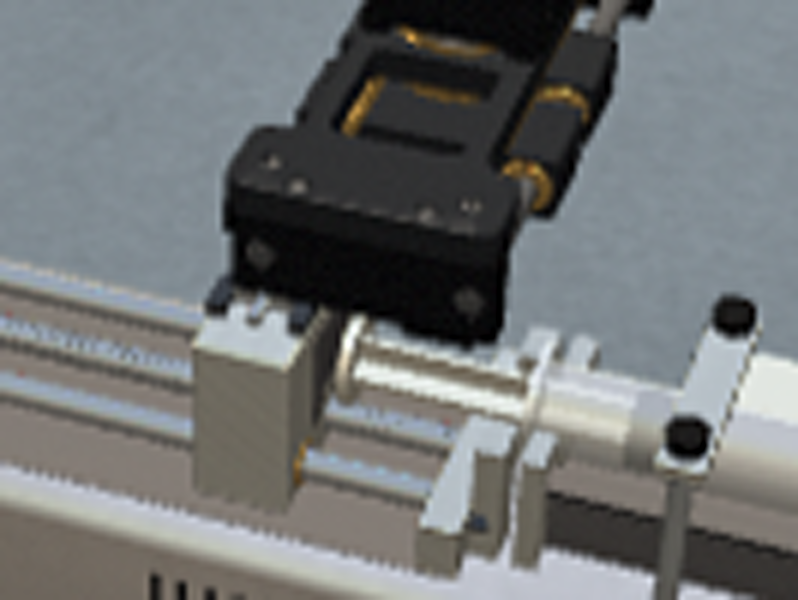

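The block has slid back about 7 mm: its front face is now about 20 px from the disc at (345,365), and the disc is unmoved. The rubbing finger dragged it. I'll put the lever back to fully released, push the block up again, and lock with a rotating tool so nothing rubs.

Request:
step_arm(
  commands=[
    {"travel":[0,0.008,0],"turn":[0,0,0]},
    {"travel":[0,0.012,-0.02],"turn":[0,0,0]},
    {"travel":[-0.004,0.012,-0.05],"turn":[0,0,0]},
    {"travel":[-0.006,-0.005,-0.07],"turn":[0,0,0]},
    {"travel":[-0.008,-0.03,-0.07],"turn":[0,0,0]},
  ],
)

```text
time: 16.35
position: [0.5606, 0.1007, 0.2506]
tool_rot: [2.404, 2.022, 0.003]
ft_force: [0.0, -0.4, 0.1]
grip_width: 0.007
grip_force: 0.0
```

Request:
step_arm(
  commands=[
    {"travel":[0,-0.025,0],"turn":[0,0,0]},
    {"travel":[0,-0.04,0],"turn":[0,0,0]},
    {"travel":[0,-0.04,0.02],"turn":[0,0,0]},
    {"travel":[0,-0.04,0.045],"turn":[0,0,0]},
    {"travel":[0,-0.04,0.07],"turn":[0,0,0]},
  ],
)

```text
time: 16.85
position: [0.5193, 0.1071, 0.1774]
tool_rot: [-2.403, -2.023, 0.003]
ft_force: [-0.0, -0.6, -0.2]
grip_width: 0.005
grip_force: 0.0
```

Run:
```python
from p2 import *
from bench import ctrl
s=ctrl.get_state();d=s['position'][:2]-P;print(s['position'],s['ft_force'],d@E,d@N)
```

```text
[0.51926817 0.10707412 0.17737779] [-0.01661268 -0.56072773 -0.15207351] 0.04988440334452526 0.033004230027865684
```

Request:
step_arm(
  commands=[
    {"travel":[0,0.006,0],"turn":[0,0,0]},
    {"travel":[0,0.012,0],"turn":[0,0,0]},
    {"travel":[0,0.018,0],"turn":[0,0,0]},
    {"travel":[0,0.024,0],"turn":[0,0,0]},
    {"travel":[0,0.03,0],"turn":[0,0,0]},
  ],
)

```text
time: 17.35
position: [0.5508, 0.1025, 0.1795]
tool_rot: [2.402, 2.023, 0.002]
ft_force: [0.3, 0.6, -0.3]
grip_width: 0.008
grip_force: 0.0
```

Request:
step_arm(
  commands=[
    {"travel":[0,0.003,0],"turn":[0,0,0]},
    {"travel":[0,0.006,0],"turn":[0,0,0]},
    {"travel":[-0.001,0.009,0],"turn":[0,0,0]},
    {"travel":[-0.002,0.012,0],"turn":[0,0,0]},
    {"travel":[-0.003,0.015,0],"turn":[0,0,0]},
  ],
)

```text
time: 17.85
position: [0.5635, 0.0979, 0.1786]
tool_rot: [-2.401, -2.025, 0.0]
ft_force: [-1.6, 1.0, 0.0]
grip_width: 0.002
grip_force: 1.2
```

Request:
step_arm(
  commands=[
    {"travel":[-0.001,0.002,0],"turn":[0,0,0]},
    {"travel":[-0.002,0.004,0],"turn":[0,0,0]},
    {"travel":[-0.003,0.006,0],"turn":[0,0,0]},
    {"travel":[-0.003,0.008,0],"turn":[0,0,0]},
  ],
)

```text
time: 18.25
position: [0.571, 0.0921, 0.1785]
tool_rot: [2.403, 2.023, -0.002]
ft_force: [-3.6, 0.6, 1.0]
grip_width: 0.002
grip_force: 1.8
```

Request:
step_arm(
  commands=[
    {"travel":[0,0.002,0],"turn":[0,0,0]},
    {"travel":[-0.001,0.004,0],"turn":[0,0,0]},
    {"travel":[-0.001,0.006,0],"turn":[0,0,0]},
  ],
)

```text
time: 18.55
position: [0.576, 0.0888, 0.1782]
tool_rot: [2.404, 2.022, -0.007]
ft_force: [-6.0, -2.6, 2.8]
grip_width: 0.005
grip_force: 3.0
```

Request:
step_arm(
  commands=[
    {"travel":[0,0.001,0],"turn":[0,0,0]},
    {"travel":[0,0.002,0],"turn":[0,0,0]},
  ],
)

```text
time: 18.75
position: [0.5774, 0.0888, 0.178]
tool_rot: [-2.403, -2.022, 0.008]
ft_force: [-8.1, -1.7, 4.1]
grip_width: 0.008
grip_force: 4.1
```

Request:
step_arm(
  commands=[
    {"travel":[0,0.001,0],"turn":[0,0,0]},
    {"travel":[0,0.002,0],"turn":[0,0,0]},
  ],
)

```text
time: 18.95
position: [0.5779, 0.089, 0.1779]
tool_rot: [-2.401, -2.021, 0.012]
ft_force: [-13.1, 0.2, 5.0]
grip_width: 0.006
grip_force: 6.1
```

Request:
step_arm(
  commands=[
    {"travel":[0,-0.009,0],"turn":[0,0,0]},
    {"travel":[0,-0.018,0],"turn":[0,0,0]},
    {"travel":[0,-0.02,-0.025],"turn":[0,0,0]},
    {"travel":[0,-0.02,-0.055],"turn":[0,0,0]},
    {"travel":[0,-0.02,-0.08],"turn":[0,0,0]},
  ],
)

```text
time: 19.45
position: [0.5617, 0.0935, 0.2604]
tool_rot: [2.401, 2.023, 0.003]
ft_force: [0.6, 0.3, -0.0]
grip_width: 0.004
grip_force: 0.0
```

Run:
```python
from p2 import *
from bench import ctrl
s=ctrl.get_state();c=np.array([*s['position'],80.2]);print(c,s['ft_force'])
q=np.array([.5386,.0258])-.032*E
a=np.array([*q,.255,80.2]);d=a.copy();d[2]=.128
calls(c,lin(c,a,5)+lin(a,d,5))
```

```text
[ 0.56165117  0.09349535  0.26037908 80.2       ] [ 0.56666572  0.26933293 -0.03907691]
[{"travel": [-0.0205, -0.0022, 0.0011], "turn": [0, 0, -0.0]}, {"travel": [-0.0411, -0.0045, 0.0022], "turn": [0, 0, -0.0]}, {"travel": [-0.0616, -0.0067, 0.0032], "turn": [0, 0, -0.0]}, {"travel": [-0.0821, -0.009, 0.0043], "turn": [0, 0, -0.0]}, {"travel": [-0.1026, -0.0112, 0.0054], "turn": [0, 0, -0.0]}]
[{"travel": [-0.0, 0.0, 0.0254], "turn": [0, 0, -0.0]}, {"travel": [-0.0, 0.0, 0.0508], "turn": [0, 0, -0.0]}, {"travel": [-0.0, 0.0, 0.0762], "turn": [0, 0, -0.0]}, {"travel": [-0.0, 0.0, 0.1016], "turn": [0, 0, -0.0]}, {"travel": [-0.0, 0.0, 0.127], "turn": [0, 0, -0.0]}]
cmd end [0.5332, -0.0057, 0.128, 80.2]
```

Request:
step_arm(
  commands=[
    {"travel":[-0.0205,-0.0022,0.001],"turn":[0,0,0]},
    {"travel":[-0.0411,-0.0045,0.002],"turn":[0,0,0]},
    {"travel":[-0.0616,-0.0067,0.003],"turn":[0,0,0]},
    {"travel":[-0.0821,-0.009,0.004],"turn":[0,0,0]},
    {"travel":[-0.1026,-0.0112,0.0054],"turn":[0,0,0]},
  ],
)

```text
time: 19.95
position: [0.5329, -0.0067, 0.2537]
tool_rot: [2.401, 2.022, 0.002]
ft_force: [0.1, 0.3, -1.1]
grip_width: 0.008
grip_force: 0.0
```

Request:
step_arm(
  commands=[
    {"travel":[0,0,0.02],"turn":[0,0,0]},
    {"travel":[0,0,0.045],"turn":[0,0,0]},
    {"travel":[0,0,0.075],"turn":[0,0,0]},
    {"travel":[0,0,0.105],"turn":[0,0,0]},
    {"travel":[0,0,0.127],"turn":[0,0,0]},
  ],
)

```text
time: 20.45
position: [0.5324, -0.006, 0.1248]
tool_rot: [2.402, 2.023, 0.0]
ft_force: [0.4, -0.4, 0.4]
grip_width: 0.005
grip_force: 0.0
```

Request:
step_arm(
  commands=[
    {"travel":[0.003,0,0],"turn":[0,0,0]},
    {"travel":[0.006,0,0],"turn":[0,0,0]},
    {"travel":[0.009,0,0],"turn":[0,0,0]},
    {"travel":[0.011,0,0],"turn":[0,0,0]},
    {"travel":[0.013,0,0],"turn":[0,0,0]},
  ],
)

```text
time: 20.95
position: [0.5358, 0.0074, 0.1274]
tool_rot: [2.401, 2.023, 0.002]
ft_force: [1.0, 0.9, 0.1]
grip_width: 0.008
grip_force: 0.0
```

Request:
step_arm(
  commands=[
    {"travel":[0.002,0,0],"turn":[0,0,0]},
    {"travel":[0.004,0,0],"turn":[0,0,0]},
    {"travel":[0.006,0,0],"turn":[0,0,0]},
    {"travel":[0.008,0,0],"turn":[0,0,0]},
    {"travel":[0.01,0,0],"turn":[0,0,0]},
  ],
)

```text
time: 21.45
position: [0.5367, 0.0171, 0.1262]
tool_rot: [-2.403, -2.024, 0.0]
ft_force: [0.8, 0.3, 0.0]
grip_width: 0.008
grip_force: 0.0
```

Request:
step_arm(
  commands=[
    {"travel":[0.001,0,0],"turn":[0,0,0]},
    {"travel":[0.002,0,0],"turn":[0,0,0]},
    {"travel":[0.003,0,0],"turn":[0,0,0]},
    {"travel":[0.004,0,0],"turn":[0,0,0]},
    {"travel":[0.005,0,0],"turn":[0,0,0]},
  ],
)

```text
time: 21.95
position: [0.5375, 0.0219, 0.1262]
tool_rot: [2.403, 2.024, -0.0]
ft_force: [-0.6, -2.1, 0.4]
grip_width: 0.005
grip_force: 1.3
```

Request:
step_arm(
  commands=[
    {"travel":[0.0005,0,0],"turn":[0,0,0]},
    {"travel":[0.001,0,0],"turn":[0,0,0]},
    {"travel":[0.0015,0,0],"turn":[0,0,0]},
  ],
)

```text
time: 22.25
position: [0.5376, 0.0223, 0.1262]
tool_rot: [2.403, 2.023, -0.002]
ft_force: [-1.1, -3.6, 2.4]
grip_width: 0.007
grip_force: 1.5
```

Request:
step_arm(
  commands=[
    {"travel":[0.0005,0,0],"turn":[0,0,0]},
    {"travel":[0.001,0,0],"turn":[0,0,0]},
  ],
)

```text
time: 22.45
position: [0.5379, 0.0239, 0.1262]
tool_rot: [2.403, 2.023, -0.001]
ft_force: [-0.6, -2.6, 0.8]
grip_width: 0.001
grip_force: 1.5
```

Request:
step_arm(
  commands=[
    {"travel":[0.0005,0,0],"turn":[0,0,0]},
    {"travel":[0.001,0,0],"turn":[0,0,0]},
  ],
)

```text
time: 22.65
position: [0.5381, 0.0253, 0.1262]
tool_rot: [2.403, 2.024, -0.0]
ft_force: [-0.1, -3.3, 0.5]
grip_width: 0.009
grip_force: 1.5
```

Request:
step_arm(
  commands=[
    {"travel":[0.0005,0,0],"turn":[0,0,0]},
  ],
)

```text
time: 22.75
position: [0.5382, 0.0258, 0.1262]
tool_rot: [2.403, 2.024, -0.0]
ft_force: [-1.1, -2.6, 1.8]
grip_width: 0.005
grip_force: 1.5
```

Request:
step_arm(
  commands=[
    {"travel":[0.0004,0,0],"turn":[0,0,0]},
  ],
)

```text
time: 22.85
position: [0.5382, 0.0259, 0.1262]
tool_rot: [2.402, 2.024, -0.001]
ft_force: [-0.8, -4.2, 1.8]
grip_width: 0.005
grip_force: 2.2
```

Contact again at the same place (TCP y=0.0259). I'll back off and plan the locking swing: tool turning with the lever for the first half, then straight across the pump.

Request:
step_arm(
  commands=[
    {"travel":[-0.006,0,0],"turn":[0,0,0]},
    {"travel":[-0.014,0,0],"turn":[0,0,0]},
    {"travel":[-0.016,0,-0.04],"turn":[0,0,0]},
    {"travel":[-0.016,0,-0.085],"turn":[0,0,0]},
    {"travel":[-0.016,0,-0.13],"turn":[0,0,0]},
  ],
)

```text
time: 23.35
position: [0.5351, 0.0106, 0.2575]
tool_rot: [-2.402, -2.023, -0.001]
ft_force: [0.2, 1.1, -0.2]
grip_width: 0.007
grip_force: 0.0
```

Run:
```python
from p2 import *
from bench import ctrl
s=ctrl.get_state();c=np.array([*s['position'],80.2]);print(c,s['ft_force'])
a=peg(P,37.2,.034,.26,1);d=a.copy();d[2]=.181
ang=np.radians
path=lin(c,a,7)+lin(a,a,1)+lin(a,d,4)+[a*0+d]*3
path+=[peg(P,37.2,x,.181,1) for x in(.031,.028,.025,.022,.019)]
path+=[peg(P,37.2,x,.181,1) for x in(.017,.0155,.014)]+[peg(P,x,.014,.181,1) for x in(40.2,43.2)]
path+=[peg(P,x,.014,.181,1) for x in np.linspace(46.2,80.2,15)]
for k in np.linspace(3,43,15):
    e=.060-.010*(1-np.cos(ang(k)))/(1-np.cos(ang(43))); path.append(pp(e,.06*np.sin(ang(k))-.014,.181))
calls(c,path)
```

```text
[5.35132823e-01 1.05772318e-02 2.57472400e-01 8.02000000e+01] [ 0.17576347  1.09005041 -0.16432023]
[{"travel": [0.009, 0.0095, -0.0004], "turn": [0, 0, 6.1]}, {"travel": [0.0181, 0.0191, -0.0007], "turn": [0, 0, 12.3]}, {"travel": [0.0271, 0.0286, -0.0011], "turn": [0, 0, 18.4]}, {"travel": [0.0361, 0.0381, -0.0014], "turn": [0, 0, 24.6]}, {"travel": [0.0451, 0.0477, -0.0018], "turn": [0, 0, 30.7]}]
[{"travel": [0.0126, 0.0036, -0.0004], "turn": [0, 0, 6.1]}, {"travel": [0.0253, 0.0072, -0.0007], "turn": [0, 0, 12.3]}, {"travel": [0.0253, 0.0072, -0.0007], "turn": [0, 0, 12.3]}, {"travel": [0.0253, 0.0072, 0.019], "turn": [0, 0, 12.3]}, {"travel": [0.0253, 0.0072, 0.0388], "turn": [0, 0, 12.3]}]
[{"travel": [0.0, 0.0, 0.0198], "turn": [0, 0, -0.0]}, {"travel": [0.0, 0.0, 0.0395], "turn": [0, 0, -0.0]}, {"travel": [0.0, 0.0, 0.0395], "turn": [0, 0, -0.0]}, {"travel": [0.0, 0.0, 0.0395], "turn": [0, 0, -0.0]}, {"travel": [0.0, 0.0, 0.0395], "turn": [0, 0, -0.0]}]
[{"travel": [0.0, -0.003, -0.0], "turn": [0, 0, -0.0]}, {"travel": [-0.0, -0.006, -0.0], "turn": [0, 0, -0.0]}, {"travel": 
[... 1567 characters left out ...]
}, {"travel": [-0.0012, -0.015, -0.0], "turn": [0, 0, -0.0]}]
[{"travel": [-0.0005, -0.0029, -0.0], "turn": [0, 0, -0.0]}, {"travel": [-0.0011, -0.0057, -0.0], "turn": [0, 0, -0.0]}, {"travel": [-0.0018, -0.0085, -0.0], "turn": [0, 0, -0.0]}, {"travel": [-0.0026, -0.0112, -0.0], "turn": [0, 0, -0.0]}, {"travel": [-0.0034, -0.0139, -0.0], "turn": [0, 0, -0.0]}]
[{"travel": [-0.0009, -0.0026, -0.0], "turn": [0, 0, -0.0]}, {"travel": [-0.0019, -0.0051, -0.0], "turn": [0, 0, -0.0]}, {"travel": [-0.003, -0.0075, -0.0], "turn": [0, 0, -0.0]}, {"travel": [-0.0042, -0.0099, -0.0], "turn": [0, 0, -0.0]}, {"travel": [-0.0054, -0.0121, -0.0], "turn": [0, 0, -0.0]}]
cmd end [0.5253, 0.1062, 0.181, 80.2]
```

Request:
step_arm(
  commands=[
    {"travel":[0.009,0.0095,0],"turn":[0,0,6.1]},
    {"travel":[0.0181,0.0191,0],"turn":[0,0,12.3]},
    {"travel":[0.0271,0.0286,-0.001],"turn":[0,0,18.4]},
    {"travel":[0.0361,0.0381,-0.001],"turn":[0,0,24.6]},
    {"travel":[0.0451,0.0477,-0.002],"turn":[0,0,30.7]},
  ],
)

```text
time: 23.85
position: [0.5906, 0.0472, 0.2581]
tool_rot: [-2.855, -1.309, -0.001]
ft_force: [-0.9, -0.0, 0.5]
grip_width: 0.01
grip_force: 0.0
```

Request:
step_arm(
  commands=[
    {"travel":[0.0126,0.0036,0],"turn":[0,0,6.1]},
    {"travel":[0.0253,0.0072,0],"turn":[0,0,12.3]},
    {"travel":[0.0253,0.0072,0],"turn":[0,0,12.3]},
    {"travel":[0.0253,0.0072,0.019],"turn":[0,0,12.3]},
    {"travel":[0.0253,0.0072,0.0388],"turn":[0,0,12.3]},
  ],
)

```text
time: 24.35
position: [0.6122, 0.0613, 0.2196]
tool_rot: [2.976, 1.007, 0.002]
ft_force: [-0.6, 0.0, 0.5]
grip_width: 0.006
grip_force: 0.0
```

Request:
step_arm(
  commands=[
    {"travel":[0,0,0.0198],"turn":[0,0,0]},
    {"travel":[0,0,0.0395],"turn":[0,0,0]},
    {"travel":[0,0,0.0395],"turn":[0,0,0]},
  ],
)

```text
time: 24.65
position: [0.6097, 0.0604, 0.177]
tool_rot: [-2.975, -1.005, 0.009]
ft_force: [-0.1, -0.3, 0.5]
grip_width: 0.008
grip_force: 0.0
```

Request:
step_arm(
  commands=[
    {"travel":[0,-0.003,0],"turn":[0,0,0]},
    {"travel":[0,-0.006,0],"turn":[0,0,0]},
    {"travel":[0,-0.009,0],"turn":[0,0,0]},
    {"travel":[0,-0.012,0],"turn":[0,0,0]},
    {"travel":[0,-0.015,0],"turn":[0,0,0]},
  ],
)

```text
time: 25.15
position: [0.6031, 0.0737, 0.1805]
tool_rot: [2.977, 1.003, 0.001]
ft_force: [0.6, -0.2, -0.3]
grip_width: 0.008
grip_force: 0.0
```

Request:
step_arm(
  commands=[
    {"travel":[0,-0.002,0],"turn":[0,0,0]},
    {"travel":[0,-0.0035,0],"turn":[0,0,0]},
    {"travel":[0,-0.005,0],"turn":[0,0,0]},
    {"travel":[0.0007,-0.0082,0],"turn":[0,0,-3.0]},
    {"travel":[0.0011,-0.0113,0],"turn":[0,0,-6.0]},
  ],
)

```text
time: 25.65
position: [0.5979, 0.0825, 0.1802]
tool_rot: [2.919, 1.158, 0.003]
ft_force: [3.2, -0.1, -0.1]
grip_width: 0.005
grip_force: 1.4
```

Request:
step_arm(
  commands=[
    {"travel":[0.0007,-0.0032,0],"turn":[0,0,-3.0]},
    {"travel":[0.0011,-0.0057,0],"turn":[0,0,-5.4]},
    {"travel":[0.0014,-0.0083,0],"turn":[0,0,-7.9]},
    {"travel":[0.0015,-0.0109,0],"turn":[0,0,-10.3]},
    {"travel":[0.0016,-0.0135,0],"turn":[0,0,-12.7]},
  ],
)

```text
time: 26.15
position: [0.5898, 0.0938, 0.1803]
tool_rot: [2.773, 1.474, 0.003]
ft_force: [2.1, -0.9, 0.3]
grip_width: 0.003
grip_force: 1.3
```

Request:
step_arm(
  commands=[
    {"travel":[0.0005,-0.0026,0],"turn":[0,0,-2.4]},
    {"travel":[0.001,-0.0051,0],"turn":[0,0,-4.9]},
    {"travel":[0.0013,-0.0077,0],"turn":[0,0,-7.3]},
    {"travel":[0.0015,-0.0103,0],"turn":[0,0,-9.7]},
    {"travel":[0.0016,-0.0129,0],"turn":[0,0,-12.1]},
  ],
)

```text
time: 26.65
position: [0.58, 0.1024, 0.1803]
tool_rot: [2.602, 1.758, 0.003]
ft_force: [2.5, -0.3, 1.3]
grip_width: 0.008
grip_force: 1.4
```

Request:
step_arm(
  commands=[
    {"travel":[0.0005,-0.0026,0],"turn":[0,0,-2.4]},
    {"travel":[0.001,-0.0051,0],"turn":[0,0,-4.9]},
    {"travel":[0.0013,-0.0077,0],"turn":[0,0,-7.3]},
    {"travel":[0.0015,-0.0103,0],"turn":[0,0,-9.7]},
    {"travel":[0.0016,-0.0129,0],"turn":[0,0,-12.1]},
  ],
)

```text
time: 27.15
position: [0.5687, 0.1087, 0.1803]
tool_rot: [2.402, 2.023, 0.003]
ft_force: [2.9, -1.1, -0.4]
grip_width: 0.004
grip_force: 1.4
```

Request:
step_arm(
  commands=[
    {"travel":[0,-0.0031,0],"turn":[0,0,0]},
    {"travel":[0,-0.0061,0],"turn":[0,0,0]},
    {"travel":[-0.0004,-0.0091,0],"turn":[0,0,0]},
    {"travel":[-0.0008,-0.012,0],"turn":[0,0,0]},
    {"travel":[-0.0012,-0.015,0],"turn":[0,0,0]},
  ],
)

```text
time: 27.65
position: [0.5532, 0.1105, 0.1802]
tool_rot: [2.404, 2.021, 0.002]
ft_force: [5.0, 0.9, -0.7]
grip_width: 0.004
grip_force: 2.4
```

Run:
```python
from p2 import *
from h import *
s=ctrl.get_state();d=s['position'][:2]-P;print(s['position'],s['ft_force'],d@E,d@N)
# block position numerically: dark pixel gap? compare with touching view (s7 = 7 mm back)
im=ctrl.get_image('scene');cv2.imwrite('pics/s8.png',im[130:230,225:358,::-1])
n=cv2.cvtColor(im[130:230,225:358],cv2.COLOR_RGB2GRAY)
for f in('s6','s7'):
    g=cv2.resize(cv2.imread(f'pics/{f}.png',0),(133,100),interpolation=cv2.INTER_AREA)
    # lower corner of block's side face, away from gripper: template in s6/s7, searched in the new view
    x0=35 if f=='s6' else 32
    t=g[62:84,x0:x0+20]
    r=cv2.matchTemplate(n[55:92,15:80],t,cv2.TM_CCOEFF_NORMED);_,m,_,l=cv2.minMaxLoc(r);print(f,m,l[0]+15-x0,l[1]+55-62)
```

```text
[0.55322987 0.11048218 0.18022879] [ 4.99948957  0.93515105 -0.68309145] 0.059023333857303996 0.0001181827028993006
s6 0.9862493276596069 0 0
s7 0.9661970138549805 3 1
```

Block still exactly where it touched (template shift 0 px). I'll tilt the face a little so the rest of the push does not draw the block back.

Request:
step_arm(
  commands=[
    {"travel":[0,-0.0029,0],"turn":[0,0,4]},
    {"travel":[-0.0008,-0.0057,0],"turn":[0,0,8]},
    {"travel":[-0.0018,-0.0085,0],"turn":[0,0,10]},
  ],
)

```text
time: 28.0
position: [0.5451, 0.1084, 0.1801]
tool_rot: [2.572, 1.799, 0.001]
ft_force: [5.7, -2.3, -0.4]
grip_width: 0.005
grip_force: 3.3
```

Request:
step_arm(
  commands=[
    {"travel":[-0.0011,-0.0024,0],"turn":[0,0,0]},
    {"travel":[-0.0023,-0.0048,0],"turn":[0,0,0]},
    {"travel":[-0.0036,-0.0072,0],"turn":[0,0,0]},
  ],
)

```text
time: 28.3
position: [0.5375, 0.1066, 0.1801]
tool_rot: [2.57, 1.8, 0.001]
ft_force: [5.9, -3.4, -2.2]
grip_width: 0.011
grip_force: 4.1
```

Request:
step_arm(
  commands=[
    {"travel":[-0.0014,-0.0022,0],"turn":[0,0,0]},
    {"travel":[-0.0028,-0.0044,0],"turn":[0,0,0]},
  ],
)

```text
time: 28.5
position: [0.5326, 0.1049, 0.18]
tool_rot: [2.57, 1.799, 0.001]
ft_force: [7.4, -4.7, -1.3]
grip_width: 0.0
grip_force: 4.6
```

```bash
cat > chk.py <<'E'
from p2 import *
from h import *
s=ctrl.get_state();d=s['position'][:2]-P;f=-s['ft_force'][:2];print(s['position'],'e,n',d@E,d@N,'force on peg e,n',f@E,f@N)
im=ctrl.get_image('scene');n=cv2.cvtColor(im[130:230,225:358],cv2.COLOR_RGB2GRAY)
k=cv2.resize(n,None,fx=6,fy=6,interpolation=cv2.INTER_CUBIC)
g=cv2.imread('pics/s6.png',0)
t=g[372:504,210:330]
r=cv2.matchTemplate(k,t,cv2.TM_CCOEFF_NORMED);_,m,_,l=cv2.minMaxLoc(r);print('block shift px/6',m,l[0]-210,l[1]-372)
E
python3 chk.py
```

```text
[0.53260374 0.10490665 0.1800257 ] e,n 0.05001840774876363 0.01949432786808735 force on peg e,n 3.374629046561769 8.071178302913971
block shift px/6 0.9964231252670288 0 0
```

Request:
step_arm(
  commands=[
    {"travel":[-0.0014,-0.0018,0],"turn":[0,0,0]},
    {"travel":[-0.0028,-0.0036,0],"turn":[0,0,0]},
  ],
)

```text
time: 28.75
position: [0.5285, 0.103, 0.18]
tool_rot: [2.57, 1.799, 0.001]
ft_force: [7.8, -5.5, -2.8]
grip_width: 0.01
grip_force: 4.9
```

Request:
step_arm(
  commands=[
    {"travel":[-0.0014,-0.0018,0],"turn":[0,0,0]},
    {"travel":[-0.0028,-0.0036,0],"turn":[0,0,0]},
  ],
)

```text
time: 28.95
position: [0.5274, 0.1023, 0.1805]
tool_rot: [2.567, 1.797, 0.013]
ft_force: [20.1, -2.8, -10.1]
grip_width: 0.003
grip_force: 9.8
```

```bash
python3 chk.py
```

```text
[0.52738684 0.10225055 0.18047585] e,n 0.04651309113481001 0.024183014640019786 force on peg e,n -0.6877681340305136 20.23877823492786
block shift px/6 0.989982545375824 0 0
```

Sharp rise to 20 N at the expected end-stop position. Backing off, lifting and moving aside for a check.

Request:
step_arm(
  commands=[
    {"travel":[0,0.006,0],"turn":[0,0,0]},
    {"travel":[0,0.015,0],"turn":[0,0,0]},
    {"travel":[0,0.018,-0.025],"turn":[0,0,0]},
    {"travel":[0,0.018,-0.06],"turn":[0,0,0]},
    {"travel":[0,0.018,-0.1],"turn":[0,0,0]},
  ],
)

```text
time: 29.5
position: [0.5375, 0.0986, 0.2793]
tool_rot: [-2.568, -1.803, 0.008]
ft_force: [1.2, -0.1, 0.4]
grip_width: 0.007
grip_force: 0.0
```

Request:
step_arm(
  commands=[
    {"travel":[-0.04,0,0],"turn":[0,0,0]},
    {"travel":[-0.08,0,0],"turn":[0,0,0]},
    {"travel":[-0.12,0,0],"turn":[0,0,0]},
    {"travel":[-0.16,0,0],"turn":[0,0,0]},
    {"travel":[-0.2,0,0],"turn":[0,0,0]},
  ],
)

```text
time: 30.0
position: [0.4695, -0.0902, 0.2794]
tool_rot: [-2.569, -1.804, 0.003]
ft_force: [0.7, -0.1, 0.2]
grip_width: 0.002
grip_force: 0.0
```

Request:
step_arm(
  commands=[
    {"travel":[-0.04,0,0],"turn":[0,0,0]},
    {"travel":[-0.08,0,0],"turn":[0,0,0]},
    {"travel":[-0.12,0,0],"turn":[0,0,0]},
    {"travel":[-0.12,0,0],"turn":[0,0,0]},
  ],
)

```text
time: 30.4
position: [0.4269, -0.2076, 0.2789]
tool_rot: [-2.578, -1.791, 0.006]
ft_force: [-0.6, 0.7, -0.2]
grip_width: 0.005
grip_force: 0.0
```

```bash
python3 chk.py
python3 - <<'E'
from h import *
from p2 import P
im=ctrl.get_image('scene')
m=(im.max(2)<45).astype(np.uint8)
n,l,st,ce=cv2.connectedComponentsWithStats(m)
for i in range(1,n):
    if 12<st[i,4]<400 and 240<ce[i][0]<330 and 130<ce[i][1]<240:
        w=onz('scene',*ce[i],.172)[:2]; d=w-P
        print(st[i],ce[i].round(1),w.round(4),np.hypot(*d).round(4),np.degrees(np.arctan2(d[1],d[0])).round(1))
# disc: left edge of white disc column in rows near it, now vs first view
for nm,f in(('now',im),):
    pass
old=cv2.resize(cv2.imread('pics/s6.png'),(133,100),interpolation=cv2.INTER_AREA)
g=cv2.cvtColor(im,cv2.COLOR_RGB2GRAY);o=cv2.cvtColor(old,cv2.COLOR_BGR2GRAY)
K=lambda a:cv2.resize(a,None,fx=6,fy=6,interpolation=cv2.INTER_CUBIC)
t=K(cv2.cvtColor(cv2.resize(cv2.imread('pics/s1.png'),(200,140),interpolation=cv2.INTER_AREA),cv2.COLOR_BGR2GRAY))
# template: disc in the first crop (u 100..112, v 45..63 -> full 280..292,180..198)
tp=t[45*6:63*6,100*6:110*6]
r=cv2.matchTemplate(K(g[170:208,268:305]),tp,cv2.TM_CCOEFF_NORMED);_,mm,_,loc=cv2.minMaxLoc(r)
print('disc match',mm,loc[0]/6+268-280,loc[1]/6+170-180)
E
```

```text
[ 0.42687113 -0.20755227  0.27894722] e,n -0.27587778022125875 0.07050060655283093 force on peg e,n -0.6108414983205825 -0.7477360361518368
block shift px/6 0.9917269349098206 0 0
[300 149   8  14  86] [303.7 155.4] [0.5101 0.103 ] 0.0606 123.2
[259 229   2   9  17] [259.5 232.8] [0.7324 0.0583] 0.1892 1.8
[273 232   2  10  18] [273.5 236.5] [0.7364 0.0818] 0.1954 8.7
disc match 0.8465479016304016 0.16666666666668561 0.1666666666666572
```

```bash
python3 -c "
from bench import ctrl
print(ctrl.close_job())"
```

```text
the job is handed in; nothing more can be done
None
```

The job is handed in at about 30 s: the final images show the block against the plunger, the plunger not visibly moved, and the lever locked at its end stop. The first locking swing dragged the block back about 7 mm, so I released the lever again, pushed the block back up to the plunger and locked it there, pushing on the lever stop with up to about 20 N.

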